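Seat the drill plate on its locating pins and swing the clamp over it

TASK

A flat bar is loaded in the drill jig on the bench, but the drill plate has been laid on crooked and is riding up on the jig's two locating pins. Push the plate sideways by its edges, never lifting it, until its two larger holes drop over the pins and it lies flat on the jig, and then push the swing clamp round over the plate as far as its stop. Nothing is to be gripped, and the other things on the bench stay where they are.

Things in the scene. Friction and masses are not known exactly. Their poses are not given: they have to be found in the camera images.
- jig: drill jig, fixed: grey base on four feet with a flat steel top face 45 mm above the bench, reaching from x -75 to +75 and y -112 to +102 mm. Origin: on the bench under the seated plate's middle; at yaw 0 x points away from the robot, y left. A dark bar 40 mm wide lies flush along y and sticks out to y +140 mm. The seated plate has the jig's orientation, its origin at (0, 0, 45 mm).
- pin_0 (a point): locating pin on the jig at (+34, +42) mm, hidden under the plate at first; upright, 10 mm thick, 10 mm tall above the top face, the upper half a bullet nose that narrows to 3 mm. The point is the foot of the pin at the top face (45 mm up).
- pin_1 (a point): the other, equal locating pin, at (+34, -42) mm of the jig. The point is the foot of the pin at the top face.
- plate: loose aluminium drill plate, 120 (its x) by 150 (its y) by 8 mm, about 0.4 kg. Origin: middle of its underside. It starts 13 to 24 mm towards +y of its seat, up to 16 mm off in x and a little turned, its far side riding on both pins, its near edge low on the top face (slope about 0.1 rad). A corner drops when its hole comes over the pin. Its four 7 mm bush holes are too small for the pins.
- hole_0 (a point): locating hole that belongs on pin_0: 13 mm wide, through the plate at (+34, +42) mm of the plate. The point is the centre of the hole at the underside.
- hole_1 (a point): locating hole that belongs on pin_1: 13 mm wide, through the plate at (+34, -42) mm of the plate. The point is the centre of the hole at the underside.
- clamp (a joint): swing clamp, rad: dark steel strap 22 mm wide, 9 mm thick, turning on an upright post (friction about 0.08 N m; it stays where it is left). 0: it points to -x of the jig, off the plate; the value grows as it turns towards the plate, clockwise from above; at its stop, 1.57, it points to +y of the jig, over the plate.
- clamp_post (a point): axis of the swing clamp at (-30, -94) mm of the jig, at the height of the middle of the strap (60 mm above the bench). Post collar 22 mm wide; nut on top up to 81 mm above the bench.
- clamp_tip (a point): point in the strap 50 mm from the post's axis, half-way up the strap; the strap ends 12 mm further on. The strap's underside is 55.5 mm and its top 64.5 mm above the bench, 2.5 mm over the seated plate; a small screw head on top at this point adds 4 mm.
- bearing: ball bearing 52 mm wide and 15 mm high, behind the jig; leave alone. Origin: centre of its underside.
- masking_tape: roll of masking tape 103 mm wide and 25 mm high lying flat, left; leave alone. Origin: centre of its underside.
- wrench_1: spanner 175 mm long and 8 mm high lying in front of the jig; leave alone. Origin: centre of its underside.
- screwdriver_1: screwdriver 184 mm long and 29 mm high lying to the right in front; leave alone. Origin: centre of its underside.
- tape_measure: yellow pocket tape measure, 84 mm long and 64 mm high, on the left; leave alone. Origin: centre of its underside.

How it is judged:
By the outcome, as a careful person would: the job done as asked, in the order asked, and still so for the second after the job is handed in, with the robot touching nothing.
It also fails if it takes over 67 s, if anything falls off the work surface, if the arm or the gripper's body presses on something with over 40 N, if the wrist force passes 120 N, or if a joint passes its speed limit or range.

ROBOT

A 6-joint arm with a two-finger parallel gripper is mounted at the origin on a cart in front of the work surface, level with it; the furniture and walls round the work are solid. World frame = base frame: x ahead of the robot, y to its left, z up, the work surface at z = 0. Lengths are in mm, angles in rad, forces in N, time in s.
With the tool pointing down it reaches from about 350 to 875 mm from the base axis. Payload 4.2 kg.
Tool frame: the origin (TCP) lies on the mounting face of the last link; the fingertips stand 173 mm ahead of it and the grasp point (between the pads) lies grip_point_offset ahead of it (grip_point_offset is the distance from the TCP to the grasp point, in mm); z points along the fingers, y is the line along which they close (so a half turn about z gives the same grasp; the last joint's range is limited). The gripper opens to 85 mm and grips with 20 to 120 N. Pads are 22 mm wide; open, the fingers measure 114 mm over their backs; the gripper's body (76 mm by 85 mm) begins 54 mm behind the grasp point. The pads swing forward as they close: fully open they stand 13 mm farther back than shut.
Start: joints at [1.378, 0.385, 0.008, 0, -1.194, -0.259], TCP at [272.832, 562.283, 404.712] pointing down, gripper open.
Joint ranges: [-3.14, 3.14], [-1.21, 2.06], [-1.07, 1.41], [-3.16, 2.05], [-2.99, -0.16], [-3.1, 3.1]. Speed limits (rad/s): [2.79, 2.79, 3.14, 3.14, 3.14, 3.14].

INTERFACE

Orientations are given as a unit quaternion [x, y, z, w].
In Python, from bench import read_state, get_image, job_done, recognise, place_of, grip_point_offset gives the robot as it stands. The module is installed in compiled form; this text tells all that it offers.
- The arm moves only by the tool carry_out, never from a script. Its arguments are lists of equal length, an entry for each row: "slide": the shift along the tool's x, y, z in m, a list of three; "roll": the turn about the tool's z in degrees; "claw": the finger opening in m, from 0 to 0.0854. A call has 1 to 8 rows; each row is the pose to reach, as a shift and turn from the pose commanded when the call began, along the tool's axes at that moment; what a row does not reach only later rows make up. A row lasts 1/8 s, in which the tool goes at most 62.5 mm and 10.7 degrees, less where a joint would pass 70% of its speed; a pose out of reach is approached as far as the arm can. A call with a gripper value outside its range is refused whole. The fingers move at their own pace and stop on an object; the grip force is fixed at half the most. Time passes only in rows, so rows that repeat a pose let the fingers close. It gives the time, the measured TCP pose, the force, the opening and the grip force at its end, in the units of the state.
- read_state(): the state, without advancing time (a new reading comes with each control period).
- get_image(name): name is "scene" or "top" or "wrist"; returns a dict with "img" (420x560x3 uint8, red, green, blue), "z_map" (420x560 float32, mm along the optical axis (not along the pixel's ray), 0 where there is no reading), "mtx" (3x3 intrinsics, pixels), "k1" (the pictures are not rectified: a ray, as slopes to the right and down, at radius r is drawn at 1 + k1 r^2 times it, then the intrinsics apply), "world_from_camera" (4x4, takes a point from camera to world coordinates); the wrist camera has in their place "T_tool_cam" (4x4, takes a point from camera to tool coordinates, whose origin is the TCP and whose axes are the flange's). Camera axes: x right, y up, looking along -z (the intrinsics and any distortion apply to the point x, -y, -z); pixel columns grow to the right and rows downward; lengths in mm; the calibration is good to about 2 mm. A picture is of the moment at which its call begins: read the wrist's pose just before it.
- job_done(): hands the job in; it is judged then, once.
Trained networks look in a picture, given as the dict that the camera call returned (one of the last four; its "shot" number tells which), for a name from the list of things; names that differ only in an ending like _2 or _b are one class to them, and where a whole thing is asked for, a point or a joint stands for the part that bears it (a point fixed in the world has none). Each returns a list of dicts, best first, with "conf" (0 to 1); they miss things now and then, are a little off and sometimes report something else, mostly with a low value. They report only what shows in the picture. A call takes as long as a camera call.
- recognise(picture, thing): "at" ([column, row] in pixels, amid what is visible of it).
- place_of(picture, thing): "at" ([column, row] in pixels: a listed point, or the origin of a listed thing).
The state is a dict: "clock": time; "joints": joint angles; "joint_vel": joint speeds; "joint_efforts": joint torques, N m; "position": TCP position; "ee_rot": TCP orientation; "contact_force": force on the tool from outside, world axes, zero at the start; "wrist_torque": the same for the moment, N m; "gripper_width": finger opening in mm; "grasp_force": force on a finger pad.
Only numpy, scipy, OpenCV 4.12 (cv2) and the standard library are available. Lean on these libraries where they do the work, as an engineer would, in place of code of your own. Each camera call takes 0.05 s, during which the arm holds its last target. There are 200 camera calls.

## Working session

There is one attempt and no reset: what is moved stays moved. The work goes in short steps, Python scripts to look and compute and a tool call to move; the robot and the scene stay as the last step left them, time stands still between calls to the robot, and variables do not carry over. Pictures are saved under pics/ and viewed, at most 13 in all, crops included, and the job is handed in when it is done.

Besides the shell and the picture viewer there is one more tool, called after ">>>" in YAML: its name, and indented under it one key for each argument. carry_out: Moves the arm, as the interface text tells. Its arguments: {"type":"object","properties":{"slide":{"type":"array"},"roll":{"type":"array"},"claw":{"type":"array"}},"required":["slide","roll","claw"]}

```bash
mkdir -p pics
cat > h.py <<'E'
import numpy as np, cv2
from bench import *
from scipy.spatial.transform import Rotation as R
np.set_printoptions(precision=2,suppress=True)
def cam(name):
    s=read_state(); p=get_image(name)
    if 'world_from_camera' in p: T=np.array(p['world_from_camera'])
    else:
        W=np.eye(4); W[:3,:3]=R.from_quat(s['ee_rot']).as_matrix(); W[:3,3]=s['position']; T=W@np.array(p['T_tool_cam'])
    p['T']=T; return p
def ray(p,uv):
    m=np.array(p['mtx']); d=np.array([(uv[0]-m[0,2])/m[0,0],(uv[1]-m[1,2])/m[1,1]]); u=d.copy()
    for _ in range(20): u=d/(1+p['k1']*(u@u))
    return u
def at_depth(p,uv,z):
    u=ray(p,uv); return (p['T']@np.array([u[0]*z,-u[1]*z,-z,1]))[:3]
def at_z(p,uv,h):
    a=at_depth(p,uv,0); b=at_depth(p,uv,1); return a+(b-a)*(h-a[2])/(b[2]-a[2])
def proj(p,w):
    c=np.linalg.inv(p['T'])@np.append(w,1); u=np.array([c[0],-c[1]])/-c[2]; u=u*(1+p['k1']*(u@u)); m=np.array(p['mtx'])
    return np.array([u[0]*m[0,0]+m[0,2],u[1]*m[1,1]+m[1,2]])
def save(p,n,box=None,s=1):
    im=p['img'][:,:,::-1]
    if box: im=im[box[1]:box[3],box[0]:box[2]]
    cv2.imwrite('pics/'+n,cv2.resize(np.ascontiguousarray(im),None,fx=s,fy=s,interpolation=cv2.INTER_CUBIC))
E
python3 - <<'E'
from h import *
s=read_state(); print(grip_point_offset,s['position'],s['ee_rot'],s['gripper_width'],s['clock'])
p=cam('top'); save(p,'top.png'); print(p['mtx'],p['T'],p['k1'])
Z={'jig':0,'plate':50,'hole_0':50,'hole_1':50,'clamp_post':60,'clamp_tip':60,'bearing':0,'masking_tape':0,'wrench_1':0,'screwdriver_1':0,'tape_measure':0}
for n,z in Z.items():
    for d in place_of(p,n)[:2]: print(n,d['conf'],np.array(d['at']),at_z(p,d['at'],z))
q=cam('scene'); save(q,'scene.png')
E
```

```text
154.70000000000002 [272.74 562.11 403.61] [ 0.97 -0.22 -0.    0.  ] 85.54112072423996 0.0
[[492.84   0.   277.82]
 [  0.   492.84 205.04]
 [  0.     0.     1.  ]] [[  -0.      0.99   -0.11  415.83]
 [  -1.     -0.     -0.01  303.2 ]
 [  -0.01    0.11    0.99 1231.98]
 [   0.      0.      0.      1.  ]] 0.06046462498403491
jig 0.75 [282.4 223. ] [511.44 303.26   0.  ]
plate 0.56 [277.  223.3] [506.88 316.24  50.  ]
hole_0 0.69 [296.7 213. ] [531.59 268.73  50.  ]
hole_0 0.62 [262.2 206.8] [546.92 351.87  50.  ]
hole_1 0.69 [296.7 213. ] [531.59 268.73  50.  ]
hole_1 0.62 [262.2 206.8] [546.92 351.87  50.  ]
clamp_post 0.58 [313.9 246. ] [451.98 228.89  60.  ]
clamp_post 0.51 [272.1 207. ] [545.24 327.76  60.  ]
clamp_tip 0.55 [313.4 264.3] [409.02 230.57  60.  ]
bearing 0.87 [262.6 154.7] [685.86 353.02   0.  ]
bearing 0.22 [311.6 262.4] [413.35 231.25   0.  ]
masking_tape 0.81 [185.9 260.7] [418.6  543.09   0.  ]
wrench_1 0.64 [262.  205.9] [554.74 354.43   0.  ]
wrench_1 0.6 [297.1 285.9] [356.   267.62   0.  ]
screwdriver_1 0.83 [425.9 262.7] [412.6  -49.43   0.  ]
tape_measure 0.67 [151.8 243.2] [462.31 628.62   0.  ]
```

View pics/top.png

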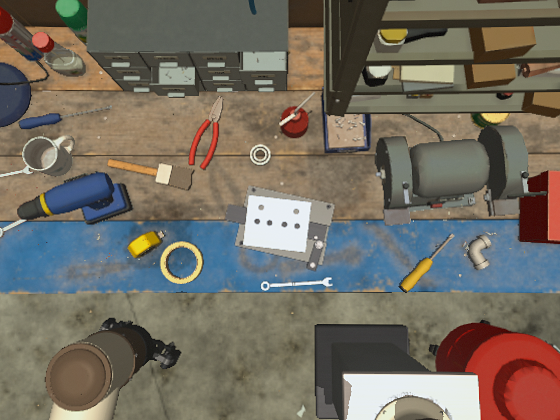

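View pics/scene.png

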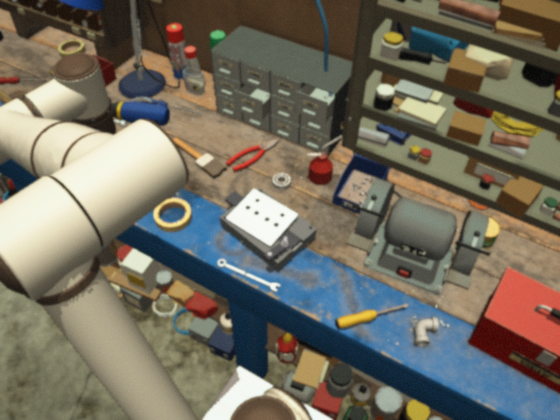

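The top view shows the jig at about (285,225) px with the plate shifted left, the clamp at (315,245)–(313,264) pointing towards the robot, and the spanner in front at (297,285). Next I'll look closer with the wrist camera.

```bash
cat >> h.py <<'E'
def slide(target,yaw=None,s=None):
    "world TCP target mm -> slide m in tool axes; yaw (deg, of tool x) -> roll"
    s=s or read_state(); M=R.from_quat(s['ee_rot']).as_matrix()
    d=M.T@(np.array(target)-s['position'])/1000
    y=np.degrees(np.arctan2(M[1,0],M[0,0])); return d,(None if yaw is None else y-yaw),y
E
python3 - <<'E'
from h import *
p=cam('wrist'); T=np.array(p['T_tool_cam']); print(T,p['mtx'],p['k1'])
np.set_printoptions(precision=4,suppress=True)
print(slide([470,300,400],-10.5))
E
```

```text
[[-0.    0.95  0.3  77.78]
 [ 1.    0.    0.    0.14]
 [-0.    0.3  -0.95 31.21]
 [ 0.    0.    0.    1.  ]] [[301.44   0.   280.06]
 [  0.   301.44 209.11]
 [  0.     0.     1.  ]] -0.03901166007966105
(array([0.2919, 0.1499, 0.0047]), np.float64(-15.388779224213863), np.float64(-25.888779224213863))
```

>>> carry_out:
  slide:
    - [0.05,0.025,0.01]
    - [0.1,0.05,0.02]
    - [0.15,0.075,0.03]
    - [0.2,0.1,0.04]
    - [0.25,0.125,0.05]
    - [0.3,0.145,0.06]
    - [0.32,0.15,0.07]
    - [0.32,0.15,0.07]
  roll: [-3,-6,-9,-12,-15,-15,-15,-15]
  claw: [0,0,0,0,0,0,0,0]

```text
clock: 1.7
position: [496.0, 286.4, 333.8]
ee_rot: [0.995, -0.096, -0.001, 0.001]
contact_force: [-0.1, 0.1, 0.2]
gripper_width: 0.0
grasp_force: 0.0
```

Run:
```python
from h import *
s=read_state(); print(s['position'],s['ee_rot'],s['clock'],s['gripper_width'])
p=cam('wrist'); save(p,'w1.png',s=1.4)
for n,z in {'hole_0':57,'hole_1':57,'clamp_post':81,'clamp_tip':64.5,'plate':50,'jig':0}.items():
    for d in place_of(p,n)[:2]:
        c,r=np.round(d['at']).astype(int); print(n,d['conf'],np.array(d['at']),at_z(p,d['at'],z), at_depth(p,d['at'],p['z_map'][r,c]))
```

```text
[495.99 286.36 333.85] [ 1.  -0.1 -0.   0. ] 1.7 0.0034377270129960793
hole_0 0.96 [289.6 160.4] [534.19 270.49  57.  ] [532.2  270.45  44.16]
hole_0 0.83 [184.8 164.7] [547.44 355.44  57.  ] [546.22 359.57  44.98]
hole_1 0.96 [289.6 160.4] [534.19 270.49  57.  ] [532.2  270.45  44.16]
hole_1 0.83 [184.8 164.7] [547.44 355.44  57.  ] [546.22 359.57  44.98]
clamp_post 0.94 [367.1 239.7] [463.66 221.21  81.  ] [459.93 219.49  73.37]
clamp_tip 0.92 [352.9 287.6] [410.75 235.07  64.5 ] [411.99 235.35  66.32]
plate 0.96 [242.3 201.3] [505.99 317.53  50.  ] [508.6  315.71  59.94]
```

View pics/w1.png

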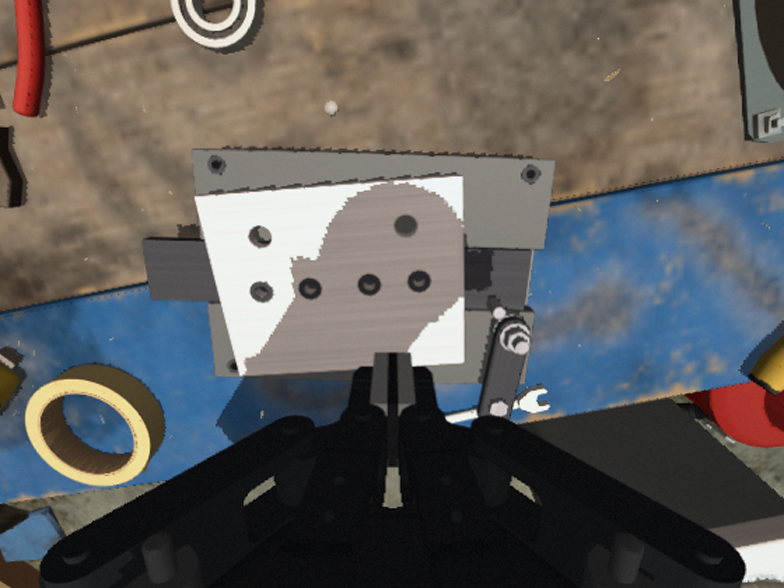

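The wrist view shows jig top corners at (192,149), (555,160), (217,376) and plate corners at (195,195), (463,176), (463,363), (240,376) in this 1.4× picture. I'll fit both poses.

```bash
cat >> h.py <<'E'
def fit2(L,W):
    L,W=np.array(L,float),np.array(W,float); a=L-L.mean(0); b=W-W.mean(0)
    th=np.arctan2((a[:,0]*b[:,1]-a[:,1]*b[:,0]).sum(),(a*b).sum()); M=np.array([[np.cos(th),-np.sin(th)],[np.sin(th),np.cos(th)]])
    t=W.mean(0)-M@L.mean(0); return t,np.degrees(th),W-(L@M.T+t)
E
python3 - <<'E'
from h import *
p=cam('wrist')
jl=[(75,102),(75,-112),(-75,102)]; ju=[(192,149),(555,160),(217,376)]
jw=[at_z(p,np.array(u)/1.4,45)[:2] for u in ju]
t,th,r=fit2(jl,jw); print('jig',t,th,r)
# add clamp post & tip
h=p['img'];zm=p['z_map']
# plate plane from depth
P=[]
for v in range(135,250,3):
    for u in range(150,325,3):
        if zm[v,u]>0:
            w=at_depth(p,(u,v),zm[v,u])
            P.append(w)
P=np.array(P); 
poly=np.array([(205,205),(453,186),(453,340),(245,365)])/1.4
P=[]
for v in range(130,265,2):
    for u in range(140,330,2):
        if cv2.pointPolygonTest(poly.astype(np.float32),(u,v),False)>0 and zm[v,u]>0: P.append(at_depth(p,(u,v),zm[v,u]))
P=np.array(P); A=np.c_[P[:,:2],np.ones(len(P))]
for _ in range(5):
    c=np.linalg.lstsq(A,P[:,2],rcond=None)[0]; k=abs(A@c-P[:,2])<2.5; A,P=A[k],P[k]
print('plane',c,len(P))
pl=[(60,75),(60,-75),(-60,-75),(-60,75)]; pu=[(195,195),(463,176),(463,363),(240,376)]
def on(u):
    a=at_depth(p,u,0);b=at_depth(p,u,1);d=b-a
    # z=c0x+c1y+c2
    s=(c[0]*a[0]+c[1]*a[1]+c[2]-a[2])/(d[2]-c[0]*d[0]-c[1]*d[1]); return a+s*d
pw=[on(np.array(u)/1.4) for u in pu]; print('plate top corners',np.array(pw))
hw=[on(u) for u in [(184.8,164.7),(289.6,160.4)]];print('holes top',np.array(hw))
n=np.array([-c[0],-c[1],1]);n/=np.linalg.norm(n)
pt,pth,pr=fit2(pl+[(34,42),(34,-42)],[(w-8*n)[:2] for w in pw+hw]); print('plate',pt,pth,pr)
M=R.from_euler('z',th,degrees=True).as_matrix()[:2,:2]
print('plate in jig',M.T@(pt-t),pth-th, 'tilt in jig',M.T@c[:2])
for n_,l in {'pin0':(34,42),'pin1':(34,-42),'post':(-30,-94)}.items(): print(n_,t+M@np.array(l))
print(M.T@(np.array(hw)[:,:2]-t).T)
E
```

```text
jig [504.  304.9] -12.526747712306635 [[-0.05  0.25]
 [-0.24  0.21]
 [ 0.28 -0.47]]
plane [ 0.09 -0.02 17.51] 4446
plate top corners [[573.3  386.19  64.12]
 [554.91 237.49  65.36]
 [436.21 252.21  53.81]
 [453.75 400.59  52.49]]
holes top [[546.78 356.98  62.19]
 [534.21 273.22  62.68]]
plate [506.04 319.01] -7.041162242649784 [[-0.72 -0.06]
 [-0.72  0.11]
 [-0.33  0.12]
 [-1.17 -0.37]
 [ 2.61  0.29]
 [ 0.33 -0.1 ]]
plate in jig [-1.07 14.22] 5.485585469656852 tilt in jig [0.1 0. ]
pin0 [546.3  338.52]
pin1 [528.08 256.52]
post [454.32 219.64]
[[ 30.47  36.36]
 [ 60.12 -24.37]]
```

```bash
cat >> h.py <<'E'
J0=np.array([504.,304.9]); JY=-12.5
def jw(x,y,z=None):
    M=R.from_euler('z',JY,degrees=True).as_matrix()[:2,:2]; q=J0+M@np.array([x,y]); return q if z is None else np.append(q,z)
def wj(w):
    M=R.from_euler('z',JY,degrees=True).as_matrix()[:2,:2]; return M.T@(np.array(w)[:2]-J0)
E
python3 - <<'E'
from h import *
np.set_printoptions(precision=4,suppress=True)
print(slide(jw(10,115,250),-12.5))
E
```

```text
(array([ 0.0193, -0.1327,  0.0852]), np.float64(1.6903866331075275), np.float64(-10.809613366892473))
```

>>> carry_out:
  slide:
    - [0.01,-0.045,0]
    - [0.019,-0.09,0.01]
    - [0.019,-0.133,0.04]
    - [0.019,-0.133,0.08]
    - [0.019,-0.133,0.1]
    - [0.019,-0.133,0.11]
    - [0.019,-0.133,0.112]
    - [0.019,-0.133,0.112]
  roll: [1.7,1.7,1.7,1.7,1.7,1.7,1.7,1.7]
  claw: [0,0,0,0,0,0,0,0]

```text
clock: 3.1
position: [539.2, 414.9, 223.9]
ee_rot: [0.994, -0.11, 0.001, -0.001]
contact_force: [-0.4, 0.1, -0.0]
gripper_width: -0.2
grasp_force: 0.0
```

Run:
```python
from h import *
s=read_state(); print(s['position'],wj(s['position']),slide(s['position'])[2],s['contact_force'],s['clock'])
p=cam('wrist'); save(p,'w2.png',s=1.4)
```

```text
[539.24 414.9  223.91] [ 10.6  115.02] -12.576171983746008 [-0.36  0.06 -0.01] 3.1
```

View pics/w2.png

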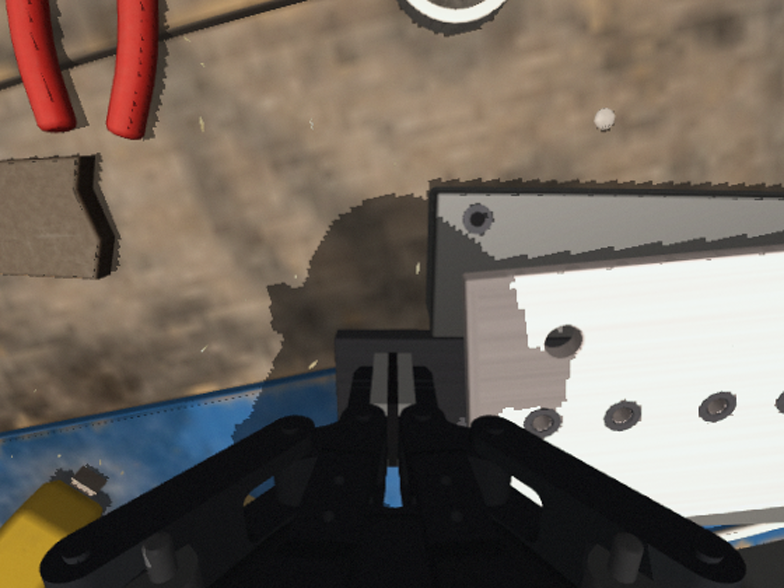

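The wrist view shows the closed fingertips at (393,380), over the bar and about 17 mm left of the plate's left edge (column 465). I'll lower slightly and push towards −y.

>>> carry_out:
  slide:
    - [0,0,0.003]
    - [0,0.008,0.003]
    - [0,0.014,0.003]
    - [0,0.017,0.003]
    - [0,0.02,0.003]
    - [0,0.023,0.003]
    - [0,0.026,0.003]
    - [0,0.026,0.003]
  roll: [0,0,0,0,0,0,0,0]
  claw: [0,0,0,0,0,0,0,0]

```text
clock: 4.15
position: [533.3, 389.0, 219.7]
ee_rot: [0.994, -0.11, -0.0, 0.0]
contact_force: [0.1, 1.3, 1.2]
gripper_width: 0.1
grasp_force: 0.5
```

```bash
cat >> h.py <<'E'
def corners(p):
    """bright plate in picture -> plate pose in jig frame (assume tilt as depth plane); returns from place_of holes + plate"""
    out=[]
    for d in place_of(p,'hole_0')[:3]:
        u=np.array(d['at'])
        out.append((d['conf'],u,wj(at_z(p,u,57))))
    return out
E
python3 - <<'E'
from h import *
s=read_state(); print(s['position'],wj(s['position']),s['contact_force'])
p=cam('wrist')
for o in corners(p): print(*o)
p=cam('top')
for o in corners(p): print(*o)
E
```

```text
[533.31 388.98 219.74] [10.42 88.44] [0.14 1.29 1.2 ]
0.8 [537.9 232.4] [ 33.9  -36.83]
0.59 [373.1 242.1] [29.45 43.87]
0.91 [303.9 217.4] [ 27.38 -48.32]
0.56 [264.6 206.9] [32.03 49.01]
0.45 [425.2 258.2] [  -5.95 -346.31]
```

Run:
```python
from h import *
p=cam('wrist'); save(p,'w3.png',s=1.4)
zm=p['z_map']
def d(u):
    c,r=int(u[0]),int(u[1]); w=at_depth(p,u,zm[r,c]); return np.append(wj(w),w[2])
for u in [(345,300),(400,240),(450,300),(500,220),(520,300),(540,250)]: print(u,d(u))
for n in ['pin_0','hole_0']:
    for q in place_of(p,n): print(n,q['conf'],np.array(q['at']))
```

```text
(345, 300) [22.49 64.41 93.44]
(400, 240) [32.69 33.39 62.18]
(450, 300) [-1.73  2.32 59.47]
(500, 220) [ 42.74 -10.62  63.64]
(520, 300) [ -3.31 -36.    58.44]
(540, 250) [ 26.6  -35.97  61.48]
hole_0 0.86 [540.1 234.9]
hole_0 0.77 [373.1 241.3]
```

View pics/w3.png

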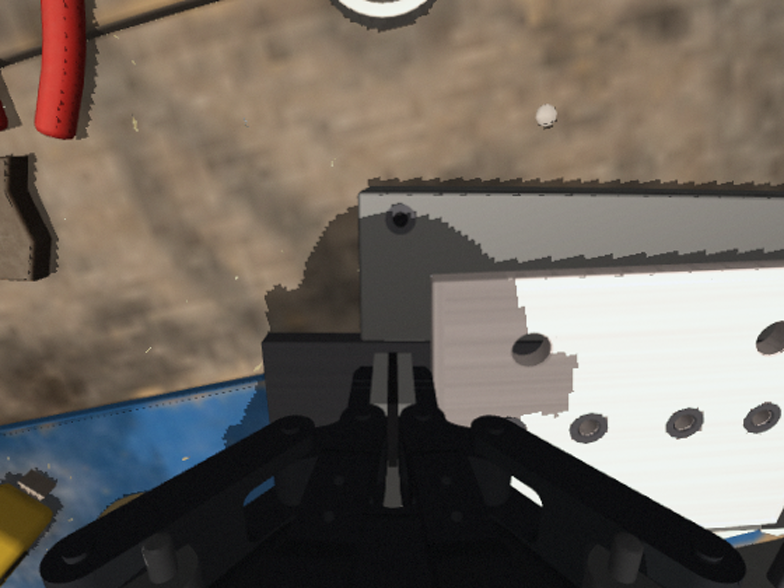

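Run:
```python
from h import *
p=cam('wrist')
f=lambda u,z: wj(at_z(p,np.array(u)/1.4,z))
print('hole0',f((531,350),62.3))
a,b=f((432,280),65),f((784,267.5),65); print('far edge',a,b,np.degrees(np.arctan2(-(a-b)[0],(a-b)[1])))
c=f((434,400),61); print('left edge',c, np.degrees(np.arctan2((a-c)[1],(a-c)[0])))
print('jigcorner',f((359,192),45))
q=cam('top'); 
print(np.array([proj(q,jw(x,y,45)) for x,y in [(75,102),(75,-112),(-75,-112),(-75,102)]]))
save(q,'t2.png',box=(210,170,350,280),s=5)
```

```text
hole0 [27.78 42.51]
far edge [52.6  76.09] [ 56.52 -34.16] 2.0373175721491816
left edge [ 8.3  73.83] 2.921186813942786
jigcorner [77.3  99.12]
[[247.37 185.71]
 [333.55 204.28]
 [320.91 265.3 ]
 [233.57 246.07]]
```

View pics/t2.png

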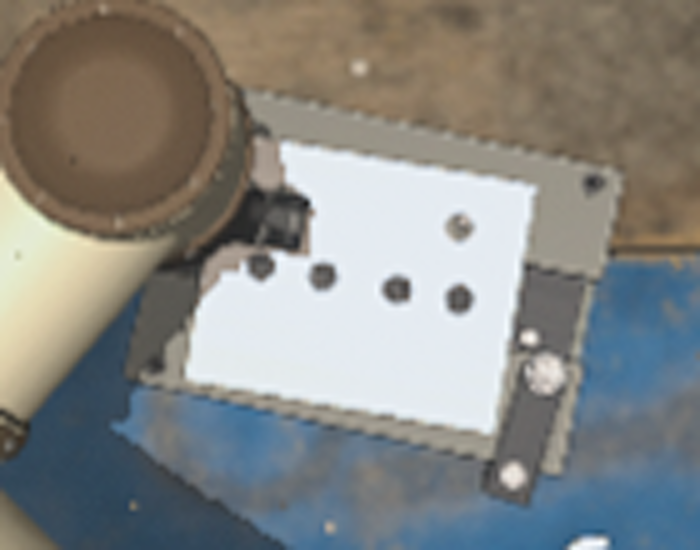

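Correcting with the jig corner, the plate is now near (−6.5, +1.7) mm and +2.5° in the jig frame. It needs a +x push on the near edge, left of centre.

>>> carry_out:
  slide:
    - [0,-0.01,0]
    - [0,-0.014,-0.03]
    - [-0.02,-0.01,-0.055]
    - [-0.06,0.03,-0.055]
    - [-0.105,0.077,-0.055]
    - [-0.105,0.077,-0.03]
    - [-0.105,0.077,-0.002]
    - [-0.105,0.077,-0.002]
  roll: [0,0,0,0,0,0,0,0]
  claw: [0,0,0,0,0,0,0,0]

```text
clock: 5.6
position: [413.6, 336.8, 220.1]
ee_rot: [0.994, -0.11, -0.001, 0.002]
contact_force: [0.7, 0.1, -0.0]
gripper_width: -0.0
grasp_force: 0.0
```

```bash
cat >> h.py <<'E'
def pose(name,yc,xc=0):
    """edge-based: bright-plate mask from picture & depth not needed; save crop"""
E
python3 - <<'E'
from h import *
s=read_state(); print(s['position'],wj(s['position']),s['contact_force'],slide(s['position'])[2])
p=cam('wrist'); save(p,'w4.png',s=1.4)
E
```

```text
[413.58 336.76 220.14] [-95.17  11.53] [ 0.7   0.14 -0.03] -12.582288011266176
```

View pics/w4.png

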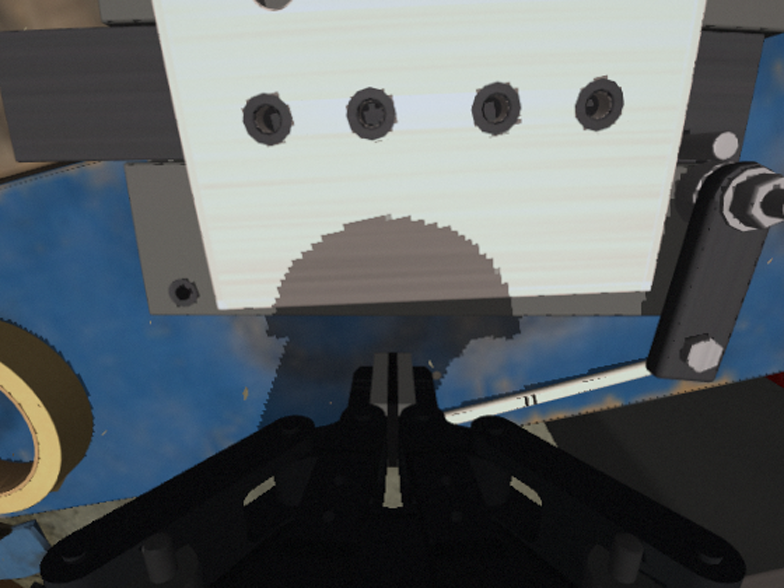

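The wrist view shows the near plate edge from (220,309) to (652,291), the jig near-left corner at (148,315), and the fingertips at (393,355).

Run:
```python
from h import *
p=cam('wrist')
f=lambda u,z: wj(at_z(p,np.array(u)/1.4,z))
print('jigcorner',f((149,315),45),'jig edge right',f((640,313),45))
off=f((149,315),45)-np.array([-75,102])
w=[f((220,309),53)-off,f((652,291),53)-off]; 
t,th,r=fit2([(-60,75),(-60,-75)],w); print(w,t,th,r,'off',off)
```

```text
jigcorner [-71.99 102.2 ] jig edge right [-71.65 -80.53]
[array([-69.75,  71.38]), array([-63.53, -78.45])] [-6.69 -1.05] 2.375499915417458 [[ 0.   -0.02]
 [-0.    0.02]] off [3.01 0.2 ]
```

>>> carry_out:
  slide:
    - [0.007,0,0]
    - [0.012,0,0]
    - [0.014,0,0]
    - [0.016,0,0]
    - [0.018,0,0]
    - [0.02,0,0]
    - [0.021,0,0]
    - [0.021,0,0]
  roll: [0,0,0,0,0,0,0,0]
  claw: [0,0,0,0,0,0,0,0]

```text
clock: 6.7
position: [434.4, 332.4, 221.6]
ee_rot: [0.994, -0.11, -0.0, 0.0]
contact_force: [-1.8, 0.6, 1.3]
gripper_width: -0.1
grasp_force: 1.0
```

```bash
cat >> h.py <<'E'
def plane(p,x0=-45,x1=15,y0=-60,y1=65):
    "plane of the plate top over a jig-frame window: z at centre, slopes along jig x,y, and 4 corner heights"
    zm=p['z_map']; P=[]
    for v in range(0,420,3):
        for u in range(0,560,3):
            if zm[v,u]>0:
                w=at_depth(p,(u,v),zm[v,u]); j=wj(w)
                if x0<j[0]<x1 and y0<j[1]<y1 and 46<w[2]<72: P.append([*j,w[2]])
    P=np.array(P); 
    for _ in range(6):
        c=np.linalg.lstsq(np.c_[P[:,:2],np.ones(len(P))],P[:,2],rcond=None)[0]; P=P[abs(P[:,:2]@c[:2]+c[2]-P[:,2])<2]
    return c,len(P)
E
python3 - <<'E'
from h import *
s=read_state(); print(wj(s['position']),s['position'][2],s['contact_force'])
p=cam('wrist'); print(plane(p)); save(p,'w5.png',s=1.4)
E
```

```text
[-73.88  11.78] 221.6149725355242 [-1.82  0.59  1.31]
(array([ 0.09,  0.  , 58.45]), 4115)
```

View pics/w5.png

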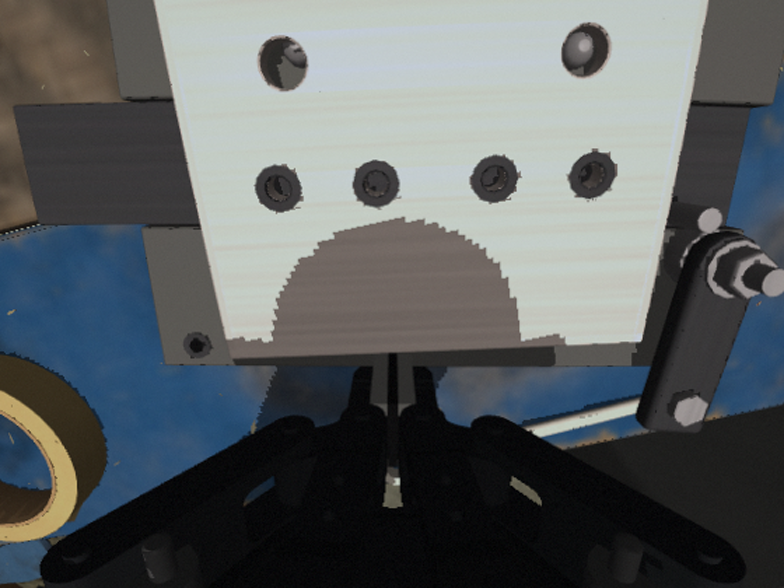

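The pins now show through the holes: pin_0's tip is at about (298,52) in hole_0 (283,62), and pin_1 is at about (582,50) in hole_1 (585,50).

Run:
```python
from h import *
p=cam('wrist'); c,_=plane(p)
f=lambda u,z: wj(at_z(p,np.array(u)/1.4,z))
off=f((163,363),45)-np.array([-75,102]); print('off',off)
zt=c[0]*33+c[2]; print('ztop at holes',zt)
h0,h1=f((283,62),zt)-off,f((585,50),zt)-off
p0,p1=f((298,50),54)-off,f((580,49),54)-off
print('holes',h0,h1,'pins seen',p0,p1)
n=np.array([c[0]*8,0])  # underside shift
for w in ([h0,h1],): 
    t,th,r=fit2([(34,42),(34,-42)],np.array(w)+n); print(t,th,r)
w=[f((231,355),53)-off,f((642,343),53)-off];t,th,r=fit2([(-60,75),(-60,-75)],w); print(w,t+n,th)
```

```text
off [ 3.97 -1.64]
ztop at holes 61.529696990011445
holes [25.68 43.18] [ 28.87 -40.21] pins seen [30.32 40.34] [ 30.8  -41.81]
[-5.97  0.19] 2.1894756371672544 [[ 0.01 -0.28]
 [-0.01  0.28]]
[array([-67.55,  71.44]), array([-63.32, -76.97])] [-4.73 -1.06] 1.6321913981638512
```

>>> carry_out:
  slide:
    - [-0.008,0,0]
    - [-0.008,-0.028,0]
    - [-0.004,-0.028,0]
    - [-0.002,-0.028,0]
    - [0,-0.028,0]
    - [0.0015,-0.028,0]
    - [0.003,-0.028,0]
    - [0.003,-0.028,0]
  roll: [0,0,0,0,0,0,0,0]
  claw: [0,0,0,0,0,0,0,0]

```text
clock: 7.8
position: [443.8, 358.9, 221.7]
ee_rot: [0.994, -0.11, 0.0, 0.0]
contact_force: [1.3, -0.1, 0.3]
gripper_width: 0.4
grasp_force: 0.0
```

Run:
```python
from h import *
s=read_state(); print(wj(s['position']),s['position'][2],s['contact_force'])
p=cam('wrist'); print(plane(p)); save(p,'w6.png',s=1.4)
```

```text
[-70.5  39.7] 221.73023781062182 [ 1.27 -0.11  0.26]
(array([-0.  ,  0.  , 52.59]), 3772)
```

View pics/w6.png

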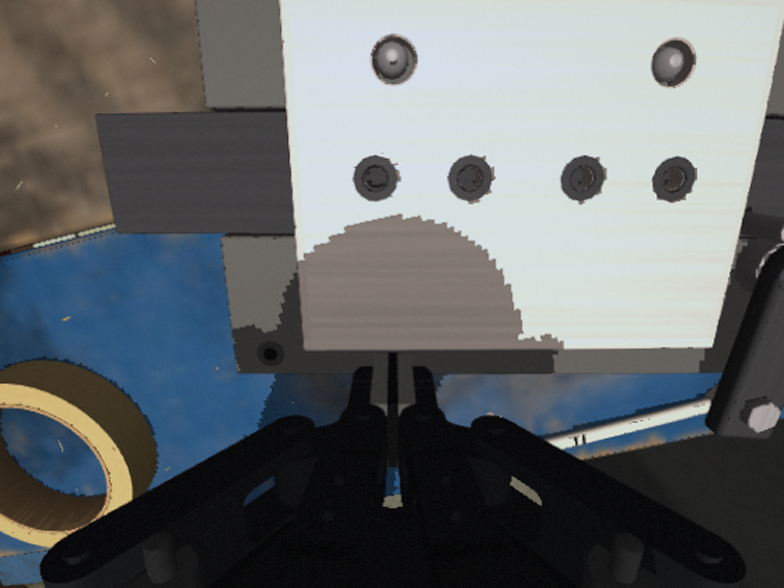

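The plate lies flat (slope 0, top at about 53 mm), with both pins centred in holes (394,60) and (673,62). Next the clamp: I'll go to its outer side.

>>> carry_out:
  slide:
    - [-0.012,0,0]
    - [-0.015,0,-0.035]
    - [-0.015,0.03,-0.065]
    - [-0.01,0.085,-0.065]
    - [-0.006,0.14,-0.065]
    - [-0.006,0.165,-0.055]
    - [-0.006,0.165,-0.02]
    - [-0.006,0.165,-0.009]
  roll: [0,0,0,0,0,0,0,0]
  claw: [0,0,0,0,0,0,0,0]

```text
clock: 8.85
position: [400.9, 198.8, 229.6]
ee_rot: [0.994, -0.11, -0.001, 0.001]
contact_force: [0.4, 0.3, -0.1]
gripper_width: -0.1
grasp_force: 0.0
```

Run:
```python
from h import *
s=read_state(); j=wj(s['position']); print(j,s['position'][2],s['contact_force'],s['clock'])
np.set_printoptions(precision=4,suppress=True)
for t in range(-5,100,7):
    a=np.radians(t); d=11+11*abs(np.sin(a))+10*abs(np.cos(a))
    q=np.array([-30,-94])+46*np.array([-np.cos(a),np.sin(a)])-d*np.array([np.sin(a),np.cos(a)])
    print(t,q,(q-j)*[1,-1]/1000)
```

```text
[ -77.71 -125.93] 229.59172470387168 [ 0.36  0.31 -0.06] 8.85
-5 [ -73.9144 -119.8464] [ 0.0038 -0.0061]
2 [ -76.7181 -113.7594] [ 0.001  -0.0122]
9 [ -78.9687 -109.1235] [-0.0013 -0.0168]
16 [ -80.7354 -104.0494] [-0.003  -0.0219]
23 [-81.9173 -98.5816] [-0.0042 -0.0273]
30 [-82.4173 -92.7894] [-0.0047 -0.0331]
37 [-82.1475 -86.7666] [-0.0044 -0.0392]
44 [-81.0359 -80.6296] [-0.0033 -0.0453]
51 [-79.0316 -74.5141] [-0.0013 -0.0514]
58 [-76.1098 -68.5704] [ 0.0016 -0.0574]
65 [-72.2754 -62.9579] [ 0.0054 -0.063 ]
72 [-67.5649 -57.8383] [ 0.0101 -0.0681]
79 [-62.0477 -53.3685] [ 0.0157 -0.0726]
86 [-55.8243 -49.6935] [ 0.0219 -0.0762]
93 [-50.07  -46.885] [ 0.0276 -0.079 ]
```

>>> carry_out:
  slide:
    - [0.001,-0.008,0]
    - [-0.001,-0.016,0]
    - [-0.003,-0.022,0]
    - [-0.004,-0.027,0]
    - [-0.005,-0.033,0]
    - [-0.005,-0.039,0]
    - [-0.004,-0.045,0]
    - [-0.002,-0.051,0]
  roll: [0,0,0,0,0,0,0,0]
  claw: [0,0,0,0,0,0,0,0]

```text
clock: 9.85
position: [411.0, 249.9, 230.6]
ee_rot: [0.994, -0.11, -0.0, 0.0]
contact_force: [-1.6, -1.4, 0.3]
gripper_width: -0.1
grasp_force: 1.1
```

Run:
```python
from h import *
s=read_state(); j=wj(s['position']); print(j,s['position'][2],s['contact_force'],s['clock'])
p=cam('wrist'); print(plane(p)); save(p,'w7.png',s=1.4)
```

```text
[-78.89 -73.86] 230.57207946547265 [-1.61 -1.4   0.27] 9.85
(array([-0.  ,  0.  , 52.62]), 3355)
```

View pics/w7.png

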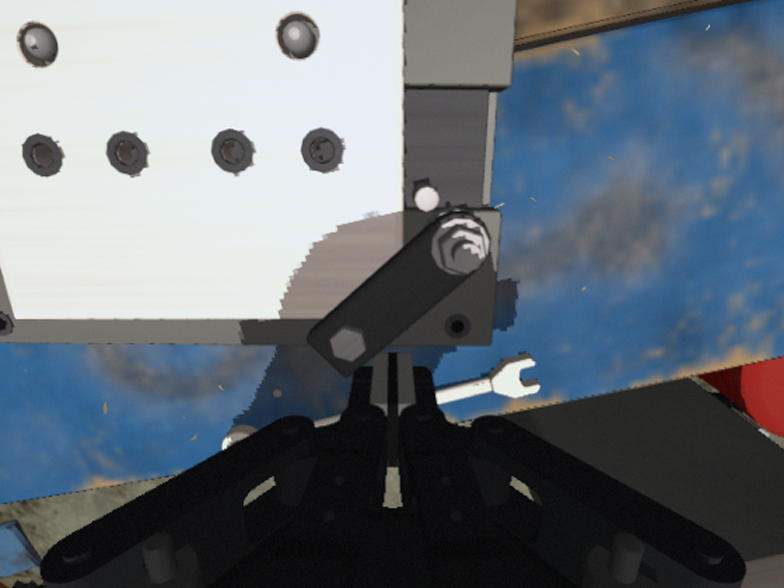

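The strap runs from the post at (460,245) to (345,345), about 50° round with the plate still seated. I'll continue to the stop.

>>> carry_out:
  slide:
    - [0.003,-0.006,0]
    - [0.007,-0.011,0]
    - [0.011,-0.016,0]
    - [0.017,-0.021,0]
    - [0.022,-0.024,0]
    - [0.026,-0.026,0]
    - [0.029,-0.027,0]
    - [0.03,-0.027,0]
  roll: [0,0,0,0,0,0,0,0]
  claw: [0,0,0,0,0,0,0,0]

```text
clock: 10.9
position: [445.6, 269.6, 230.7]
ee_rot: [0.994, -0.11, -0.001, -0.0]
contact_force: [-7.9, 3.5, 2.8]
gripper_width: 0.1
grasp_force: 4.6
```

>>> carry_out:
  slide:
    - [0.001,0,0]
    - [0.002,0,0]
    - [0.002,0,0]
  roll: [0,0,0]
  claw: [0,0,0]

```text
clock: 11.28
position: [446.2, 269.5, 230.6]
ee_rot: [0.994, -0.11, -0.002, 0.0]
contact_force: [-13.1, 4.7, 4.9]
gripper_width: 0.5
grasp_force: 7.1
```

The force has risen to 13 N with little motion, so the clamp is at its stop. I'll back off, rise and check.

>>> carry_out:
  slide:
    - [-0.004,0,0]
    - [-0.015,0,0]
    - [-0.03,0,-0.01]
    - [-0.04,0,-0.05]
    - [-0.04,0,-0.1]
    - [-0.02,-0.02,-0.13]
    - [-0.02,-0.02,-0.13]
  roll: [0,0,0,0,0,0,0]
  claw: [0,0,0,0,0,0,0]

```text
clock: 12.15
position: [433.6, 294.0, 364.4]
ee_rot: [0.994, -0.109, 0.003, -0.003]
contact_force: [-0.1, 0.2, -1.1]
gripper_width: -0.2
grasp_force: 0.0
```

Run:
```python
from h import *
s=read_state(); print(wj(s['position']),s['position'][2],s['contact_force'],s['clock'])
p=cam('wrist'); print(plane(p,-10,50,-60,60)); save(p,'w8.png',s=1.4)
for n,z in {'clamp_post':81,'clamp_tip':68}.items():
    for d in place_of(p,n)[:1]: print(n,d['conf'],np.array(d['at'])*1.4,wj(at_z(p,d['at'],z)))
```

```text
[-66.36 -25.84] 364.37770019561145 [-0.11  0.17 -1.08] 12.15
(array([-0.  ,  0.  , 52.61]), 1023)
clamp_post 0.92 [501.76 229.46] [-28.09 -89.65]
clamp_tip 0.77 [426.44 228.62] [-29.67 -45.39]
```

View pics/w8.png

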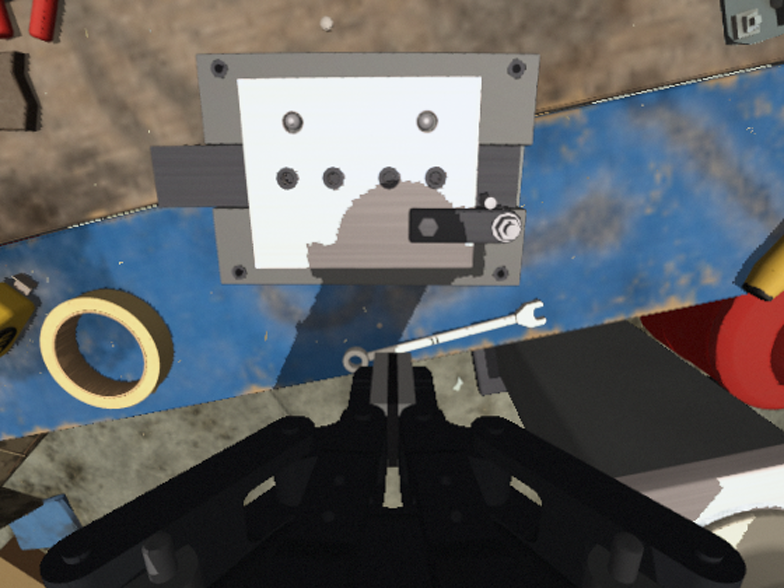

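The plate is flat with the pins through both holes at (292,121) and (427,121). The clamp lies along +y from (507,228) to (428,227), against its stop pin at (490,203).

```bash
python3 -c "
from bench import job_done; print(job_done())"
```

```text
the job is handed in; nothing more can be done
None
```

The drill plate is seated flat over both pins, the swing clamp is round at its stop, and the job was handed in at about 12 s with the arm clear of everything.

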